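# Reset the door chime's volume dial and test the bell

### The job

Set the door chime on the hallway shelf: turn its dial by the upright lever clockwise (seen from above) all the way to the stop, then back anticlockwise exactly three clicks so that it rests at the third dot after the stop bar. Then test the bell by pressing the button of the brass doorbell plate fully home and letting it spring back. Leave the dial at three clicks and do not shift the other things on the shelf.

Things in the scene. Friction and masses are not known exactly. Their poses are not given: they have to be found in the camera images.
- chime: pale round door chime stuck to the shelf, 180 mm across, 40 mm high; origin at the centre of its underside, z up. On top, round the dial, a dark radial bar marks the stop, then seven dark dots follow anticlockwise, 30 degrees (one click) apart; thin speaker slots fill the rest of the ring. The bar lies 75 degrees anticlockwise of the chime's x axis; mid-travel is along -x.
- volume (a joint): dial angle (rad): 0 with the lever at the bar, against the clockwise stop; grows anticlockwise seen from above, 0.5236 a click, to 3.665. Spring detents: it resists (3 to 4 N at the lever) until half-way to the next click, then jumps there by itself and stays when let go. Starts between the fourth and sixth clicks.
- dial_center (a point): point on the dial's vertical axis at the top of the dial's disc (aluminium, 108 mm across, top 54 mm above the shelf); a small hub on the axis, 26 mm across, stands 8 mm above the disc
- stop_mark (a point): middle of the dark bar on the case's top at the clockwise stop, 20 mm long, 76 mm from the dial's axis; the first dot lies 30 degrees anticlockwise of it
- bell_plate: round brass doorbell plate stuck to the shelf, 110 mm across, 17 mm high, with a round white push-button in its middle; origin at the centre of its underside
- bell_push (a joint): travel of the bell's button (m): 0 released, 0.006 fully home; a spring brings it back; pressing it home takes about 5 N
- push_top (a point): middle of the top of the bell's button (40 mm across), 27 mm above the shelf when released
- lever_mid (a point): middle of the dial's lever, 43.5 mm from the axis, 76 mm above the shelf; the lever is an upright aluminium wing on the disc, 12 mm thick, reaching radially from 21 to 66 mm from the axis, its top 96 mm above the shelf; a shut gripper fits on either side of it above the disc
- river_stone: grey smooth river stone, 94 mm across, 44 mm high; a bystander, loose, origin at the centre of its underside
- lock_cylinder: steel lock cylinder standing on end, 46 mm across, 64 mm high; a bystander, loose, origin at the centre of its underside
- parcel_key: navy plastic parcel key lying flat, about 110 mm long, 9 mm thick; a bystander, loose, origin at the centre of its underside
- shoe_tree: cedar shoe tree block, about 165 x 76 mm, 50 mm high; a bystander, loose, origin at the centre of its underside
- parcel: cardboard parcel, 90 x 130 x 65 mm; a bystander, loose, origin at the centre of its underside
- scent_jar: amber glass jar with wooden cap, 72 mm across, 85 mm high; a bystander, loose, origin at the centre of its underside
- bowl: white bowl, 124 mm across, 50 mm high; a bystander, loose, origin at the centre of its underside
Mind the look-alikes: they are no part of the job. Of the things shaped like the bell_plate, the brass one is meant. Leave any pink look-alike of the chime alone.

How it is judged:
On the way, in this order (a step that is already met when the one before it is completed fails the run):
1. the dial's lever is at its clockwise stop (value of joint volume below 0.1 rad), for 0.1 s.
2. the dial rests three clicks back from the stop (value of joint volume between 1.42 and 1.72 rad), for 0.2 s.
3. the bell's button is pressed home with the dial at three clicks (all of step 2 and value of joint bell_push above 0.0048 m), for 0.05 s.
At the end, for the whole second after the job is handed in: The dial rests at the third click from its clockwise stop (1.57 rad, within 0.15 rad) and the bell's button has sprung back (within 1.2 mm of released) (all of step 2 and velocity of joint volume between -0.05 and 0.05 rad/s and value of joint bell_push below 0.0012 m); the robot touches nothing.
It fails at once if a bystander is shifted by more than 30 mm (distance of any of river_stone, lock_cylinder, parcel_key, shoe_tree, parcel, scent_jar, bowl from where it was at the start of the episode above 0.03 m).
It also fails if it takes over 72 s, if anything falls off the work surface, if the arm or the gripper's body presses on something with over 40 N, if the wrist force passes 120 N, or if a joint passes its speed limit or range.

### The arm

A 7-joint arm with a two-finger parallel gripper is mounted at the origin on the work surface. World frame = base frame: x ahead of the robot, y to its left, z up, the work surface at z = 0. Lengths are in m, angles in rad, forces in N, time in s.
With the tool pointing down it reaches from about 0.425 to 1.025 m from the base axis. Payload 3.6 kg.
Tool frame: the origin (TCP) lies at the very end of the fingers, on their centre line; the grasp point (between the pads) lies 19 mm behind it; z points along the fingers, y is the line along which they close (so a half turn about z gives the same grasp; the last joint's range is limited). The gripper opens to 85 mm and grips with 20 to 120 N. Pads are 22 mm wide; open, the fingers measure 114 mm over their backs; the gripper's body (76 mm by 85 mm) begins 54 mm behind the grasp point. The pads swing forward as they close: fully open they stand 13 mm farther back than shut.
Start: joints at [-1.437, 0.591, 0.048, 1.609, -0.033, 0.943, -0.034], TCP at [0.164, 0.706, 0.202] pointing down, gripper open.
Joint ranges: [-2.69, 2.69], [-0.47, 2.24], [-1.27, 1.36], [0.19, 2.51], [-1.53, 4.68], [0.08, 2.07], [-3.09, 3.09]. Speed limits (rad/s): [2.57, 2.57, 3.14, 3.14, 3.14, 3.14, 3.14].

### API

Orientations are given as a rotation vector (axis times angle).
In Python, from plant import arm, vision gives the robot as it stands.
- The arm moves only by the tool send_rows, never from a script. Its arguments are lists of equal length, an entry for each row: "fingers": the opening in per cent of the stroke, from 0 (shut) to 100 (fully open); "translation": the shift along the tool's x, y, z in mm, a list of three; "turn": the turn, a rotation vector about the tool's x, y, z in rad, a list of three. A call has 1 to 8 rows; each row shifts and turns the commanded pose from where the row before left it, along the tool's axes as they then stand; what a row does not reach is not made up. A row lasts 1/12 s, in which the tool goes at most 41.7 mm and 7.16 degrees, less where a joint would pass 70% of its speed; a pose out of reach is approached as far as the arm can. A call is refused whole if a number of a shift passes 41.7 or a number of a turn 0.125, either way. A call with a gripper value outside its range is refused whole. The fingers move at their own pace and stop on an object; "newtons" is the grip in N (left out, the last holds). Time passes only in rows, so rows that do not move let the fingers close. It gives the time, the measured TCP pose, the force, the opening and the grip force at its end, in the units of the state.
- arm.observe(): the state, without advancing time (a new reading comes with each control period).
- vision.read_camera(name): name is "scene" or "top" or "wrist"; returns the picture (400x640x3 uint8, red, green, blue); there is no depth.
- vision.calibration(name): a dict with "fx", "fy", "cx", "cy" (pixels), "T" (4x4, takes a point from camera to world coordinates). Camera axes: x right, y down, z forward; pixel columns grow to the right and rows downward; lengths in m; the calibration is good to about 2 mm. The wrist camera is an equidistant fisheye: a pixel r from the principal point sees the ray r / f radians off the axis. A picture is of the moment at which its call begins: read the wrist's pose just before it. calibration takes no time and is no camera call; for the wrist camera it gives the pose at the moment of the call.
- arm.hand_in(): hands the job in; it is judged then, once.
The state is a dict: "time_s": time; "joints": joint angles; "qd": joint speeds; "tau": joint torques, N m; "tcp_pos": TCP position; "eef_rot": TCP orientation; "force": force on the tool from outside, world axes, zero at the start; "moment": the same for the moment, N m; "finger_gap": opening from 0.0 (shut) to 1.0 (fully open); "finger_force": force on a finger pad.
Only numpy, scipy, OpenCV 4.12 (cv2) and the standard library are available. Lean on these libraries where they do the work, as an engineer would, in place of code of your own. Each camera call takes 0.05 s, during which the arm holds its last target. There are 200 camera calls.

## Working session

There is one attempt and no reset: what is moved stays moved. The work goes in short steps, Python scripts to look and compute and a tool call to move; the robot and the scene stay as the last step left them, time stands still between calls to the robot, and variables do not carry over. Pictures are saved under pics/ and viewed, at most 12 in all, crops included, and the job is handed in when it is done.

Besides the shell and the picture viewer there is one more tool, called as a command line: name --argument value ..., lists and objects as JSON in quotes. send_rows: Moves the arm, as the interface text tells. Its arguments: {"type":"object","properties":{"fingers":{"type":"array","items":{"type":"number"}},"translation":{"type":"array","items":{"type":"array","items":{"type":"number"}}},"turn":{"type":"array","items":{"type":"array","items":{"type":"number"}}},"newtons":{"type":"number"}},"required":["fingers","translation","turn"]}

```bash
mkdir -p pics; python3 - <<'E'
from plant import arm, vision
import cv2,numpy as np
for n in("scene","top"):
    im=vision.read_camera(n); cv2.imwrite(f"pics/{n}0.png",im[:,:,::-1])
    c=vision.calibration(n); print(n,c["fx"],c["fy"],c["cx"],c["cy"]);print(np.round(c["T"],4).tolist())
s=arm.observe();print(s["tcp_pos"],s["eef_rot"],s["time_s"])
E
```

```text
scene 423.0115510010979 423.0115510010979 317.5465699729038 201.07006052753908
[[-0.4691, 0.4769, -0.7433, 1.3365], [0.8831, 0.2488, -0.3977, 0.3161], [-0.0048, -0.843, -0.5379, 0.6706], [0.0, 0.0, 0.0, 1.0]]
top 426.08701561857873 426.08701561857873 320.82988650140186 203.12621943396482
[[0.0136, -0.9929, 0.1181, 0.3822], [-0.9999, -0.0133, 0.0037, -0.1483], [-0.0021, -0.1182, -0.993, 1.3782], [0.0, 0.0, 0.0, 1.0]]
[0.16353533 0.7054857  0.20043725] [-0.35691395 -3.12111991  0.00322346] 0.1
```

View pics/top0.png

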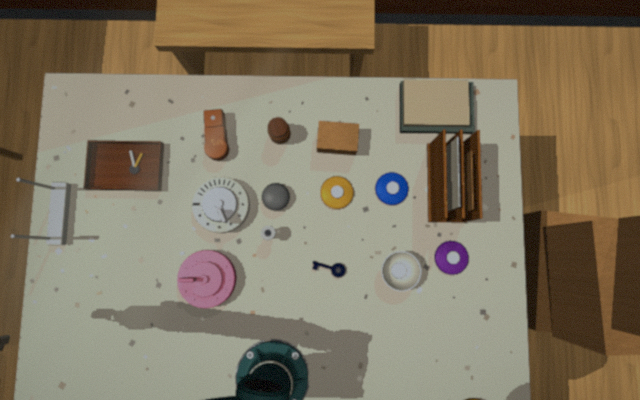

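View pics/scene0.png

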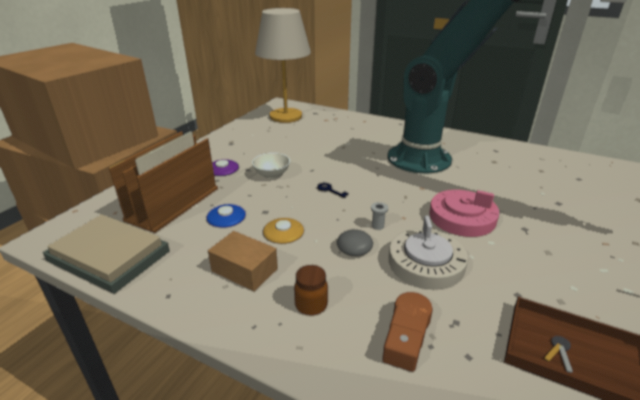

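The top view shows the white chime at about (220,205), its lever pointing lower right and a dark bar on its left at (196,204). The brass bell is at (337,192) and the pink look-alike at (207,278). The key is at (330,268), the stone at (276,196) and the cylinder at (268,233).

```bash
cat > h.py <<'E'
from plant import arm, vision
import cv2,numpy as np
def ray(n,u,v,z,c=None):
    c=c or vision.calibration(n);T=np.array(c["T"])
    d=T[:3,:3]@np.array([(u-c["cx"])/c["fx"],(v-c["cy"])/c["fy"],1]);o=T[:3,3]
    return o+d*(z-o[2])/d[2]
def proj(n,p):
    c=vision.calibration(n);T=np.array(c["T"]);q=T[:3,:3].T@(np.array(p)-T[:3,3])
    return np.array([c["fx"]*q[0]/q[2]+c["cx"],c["fy"]*q[1]/q[2]+c["cy"]])
E
python3 - <<'E'
from h import *
im=cv2.imread("pics/top0.png")
hsv=cv2.cvtColor(im,cv2.COLOR_BGR2HSV)
m=cv2.inRange(hsv,(14,150,120),(30,255,255)); m[:,:310]=0;m[:,370:]=0;m[:165]=0;m[220:]=0
c=max(cv2.findContours(m,0,2)[0],key=cv2.contourArea);(u,v),r=cv2.minEnclosingCircle(c);print("brass",u,v,r,ray("top",u,v,.012))
w=cv2.inRange(hsv,(0,0,170),(180,60,255));w[:,:325]=0;w[:,350:]=0;w[:180]=0;w[204:]=0
M=cv2.moments(w,True);u,v=M["m10"]/M["m00"],M["m01"]/M["m00"];print("button",u,v,ray("top",u,v,.027))
for n,(x,y,w_,h_) in {"top":(180,165,80,80),"scene":(375,205,107,80)}.items():
    i=cv2.imread(f"pics/{n}0.png")[y:y+h_,x:x+w_]; cv2.imwrite(f"pics/{n}_c.png",cv2.resize(i,None,fx=7,fy=7,interpolation=cv2.INTER_CUBIC))
for n,u,v,z in(("chime",220,205,.05),("stone",276,196,.03),("cyl",268,233,.06),("shoe",216,135,.05),("jar",279,130,.08),("key",330,268,.005),("pink",207,278,.05),("bowl",403,270,.04)):print(n,ray("top",u,v,z).round(3))
E
```

```text
brass 336.5955810546875 192.1856689453125 15.869732856750488 [ 0.58105979 -0.19377489  0.012     ]
button 336.46753246753246 191.3116883116883 [ 0.58169931 -0.19283949  0.027     ]
chime [0.53  0.173 0.05 ]
stone [0.564 0.    0.03 ]
cyl [0.444 0.019 0.06 ]
shoe [0.755 0.195 0.05 ]
jar [ 0.766 -0.009  0.08 ]
key [ 0.338 -0.175  0.005]
pink [0.304 0.204 0.05 ]
bowl [ 0.336 -0.401  0.04 ]
```

View pics/top_c.png

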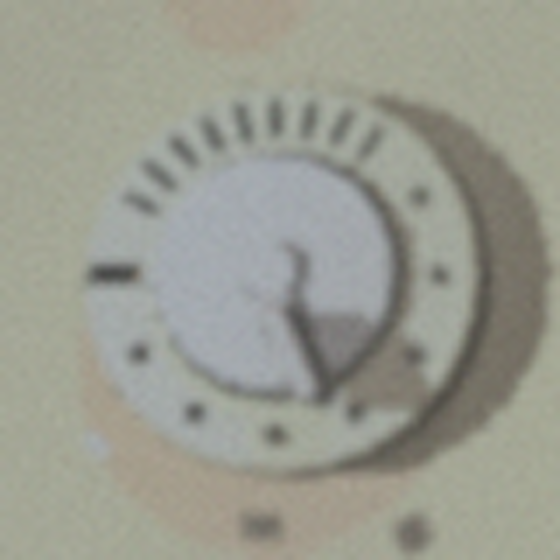

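The crop shows the bar at crop pixel (113,272). The dots run anticlockwise from it: (138,352), (194,412), (275,434), (355,411), (414,355), (440,274), (419,196). The lever sits near the fourth dot. I'll fit the circle and plan the approach.

```bash
python3 - <<'E'
from h import *
from scipy.optimize import least_squares
P=np.array([(113,272),(138,352),(194,412),(275,434),(355,411),(414,355),(440,274),(419,196)],float)
P=(P+.5)/7-.5+[180,165]
W=np.array([ray("top",u,v,.04)[:2] for u,v in P])
a=np.arange(8)*np.pi/6
f=lambda p:(p[:2]+.076*np.c_[np.cos(p[2]+a),np.sin(p[2]+a)]-W).ravel()
r=least_squares(f,[.53,.173,1.57]);C=r.x;print(C,np.degrees(C[2]),np.abs(r.fun).max())
for k in(4,5,6):
    g=C[2]+k*np.pi/6;d=np.array([np.cos(g),np.sin(g)])
    for n in("top","scene"):print(k,n,[proj(n,[*(C[:2]+s*d),z]).round(1).tolist() for s,z in((.021,.096),(.066,.096),(.066,.054))])
g=C[2]+4*np.pi/6;t=C[:2]+.0435*np.array([np.cos(g),np.sin(g)]);print("lever4",t,np.degrees(g))
print("target in tool frame", (np.array([*t,.2])-[.1635,.7055,.2004])@cv2.Rodrigues(arm.observe()["eef_rot"])[0]*1000)
E
```

```text
[0.53686725 0.17820727 1.58091758] 90.57990521339659 0.004085834156447282
4 top [[218.1, 207.0], [225.1, 219.8], [228.1, 220.9]]
4 scene [[428.1, 226.0], [423.1, 214.9], [420.9, 229.1]]
5 top [[220.7, 204.5], [233.3, 211.9], [236.1, 213.2]]
5 scene [[423.9, 226.8], [410.3, 217.5], [408.4, 231.7]]
6 top [[221.7, 201.0], [236.5, 201.1], [239.2, 202.7]]
6 scene [[421.5, 228.9], [402.4, 223.7], [400.6, 238.1]]
lever4 [0.49941721 0.1560771 ] 210.5799052133966
target in tool frame [-451.28087744 -459.40144396    1.39039199]
```

View pics/scene_c.png

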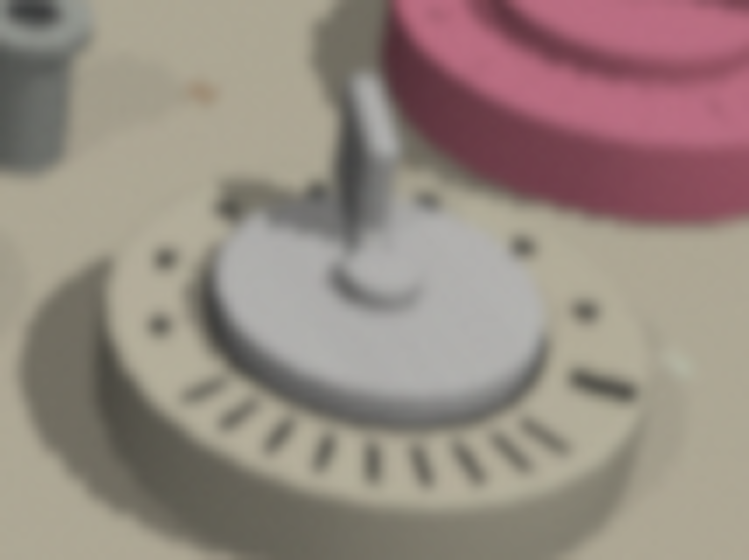

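The scene crop confirms the lever is at about the fourth click, with its top from crop pixel (362,78) to (395,152). The bar is at (604,386). I'll refit with both views and a free dot radius.

```bash
python3 - <<'E'
from h import *
from scipy.optimize import least_squares
A=np.array([(113,272),(138,352),(194,412),(275,434),(355,411),(414,355),(440,274),(419,196)],float)
B=np.array([(604,386),(585,311),(522,246),(430,202),(317,190),(227,208),(165,258),(159,325)],float)
A=(A+.5)/7-.5+[180,165];B=(B+.5)/7-.5+[375,205]
a=np.arange(8)*np.pi/6
for s in("t","s","ts"):
    W=[]
    if "t" in s:W.append([ray("top",*p,.04)[:2] for p in A])
    if "s" in s:W.append([ray("scene",*p,.04)[:2] for p in B])
    f=lambda p:np.concatenate([(p[:2]+p[3]*np.c_[np.cos(p[2]+a),np.sin(p[2]+a)]-np.array(w)).ravel() for w in W])
    r=least_squares(f,[.53,.173,1.57,.076]);C=r.x;print(s,C.round(4),np.abs(r.fun).max())
g=C[2]+4*np.pi/6;d=np.array([np.cos(g),np.sin(g)])
for n in("top","scene"):print(n,[proj(n,[*(C[:2]+s*d),z]).round(1).tolist() for s,z in((.021,.096),(.066,.096),(.066,.054))])
t=C[:2]+.0435*d;print("lever4",t,np.degrees(g))
print("target in tool frame", (np.array([*t,.2])-[.1635,.7055,.2004])@cv2.Rodrigues(arm.observe()["eef_rot"])[0]*1000)
w=cv2.imread("pics/scene0.png");hsv=cv2.cvtColor(w,cv2.COLOR_BGR2HSV)
m=cv2.inRange(hsv,(0,0,150),(180,70,255));m[:,:272]=0;m[:,295:]=0;m[:219]=0;m[233:]=0
M=cv2.moments(m,True);u,v=M["m10"]/M["m00"],M["m01"]/M["m00"];print("button scene",u,v,M["m00"],ray("scene",u,v,.026))
E
```

```text
t [0.5355 0.1778 1.5809 0.0727] 0.002069713219794822
s [0.534  0.1793 1.5829 0.0726] 0.0026026105164808078
ts [0.5348 0.1786 1.5819 0.0727] 0.0033361187754684107
top [[217.9, 207.7], [225.0, 220.5], [228.0, 221.6]]
scene [[428.5, 225.5], [423.5, 214.5], [421.3, 228.7]]
lever4 [0.49734472 0.15642373] 210.6370909542385
target in tool frame [-449.18364313 -459.5316407     1.39044132]
button scene 282.97520661157023 224.5206611570248 121.0 [ 0.58787228 -0.18710546  0.026     ]
```

send_rows --fingers '[60, 60, 60, 60, 60, 60, 60, 60]' --translation '[[-26, -27, 0], [-26, -27, 0], [-26, -27, 0], [-26, -27, 0], [-26, -27, 0], [-26, -27, 0], [-26, -27, 0], [-26, -27, 0]]' --turn '[[0, 0, 0], [0, 0, 0], [0, 0, 0], [0, 0, 0], [0, 0, 0], [0, 0, 0], [0, 0, 0], [0, 0, 0]]'

```text
time_s: 0.77
tcp_pos: [0.318, 0.4469, 0.2012]
eef_rot: [-0.357, -3.121, 0.001]
force: [0.5, -0.5, -0.4]
finger_gap: 0.605
finger_force: 0.0
```

send_rows --fingers '[60, 60, 60, 60, 60, 60, 60, 60]' --translation '[[-26, -27, 0], [-26, -27, 0], [-26, -27, 0], [-26, -27, 0], [-26, -27, 0], [-26, -27, 0], [-26, -27, 0], [-26, -27, 0]]' --turn '[[0, 0, 0], [0, 0, 0], [0, 0, 0], [0, 0, 0], [0, 0, 0], [0, 0, 0], [0, 0, 0], [0, 0, 0]]'

```text
time_s: 1.43
tcp_pos: [0.4717, 0.1897, 0.2014]
eef_rot: [-0.357, -3.121, 0.0]
force: [1.2, 0.4, 0.1]
finger_gap: 0.601
finger_force: 0.0
```

send_rows --fingers '[60, 60, 60, 60, 60, 60, 60, 60]' --translation '[[-10, -10, 0], [-10, -10, 0], [0, 0, 0], [0, 0, 0], [0, 0, 0], [0, 0, 0], [0, 0, 0], [0, 0, 0]]' --turn '[[0, 0, -0.11], [0, 0, -0.11], [0, 0, -0.11], [0, 0, -0.11], [0, 0, -0.11], [0, 0, -0.11], [0, 0, -0.1], [0, 0, 0]]'

```text
time_s: 2.1
tcp_pos: [0.4874, 0.1681, 0.2012]
eef_rot: [0.828, -3.03, -0.0]
force: [-1.0, 0.0, 0.5]
finger_gap: 0.601
finger_force: 0.0
```

```bash
cat >> h.py <<'E'
C=np.array([.5348,.1786]);B0=1.5819
def pose():
    s=arm.observe();R=cv2.Rodrigues(s["eef_rot"])[0];return s,R
def totool(p):
    s,R=pose();return ((np.array(p)-s["tcp_pos"])@R*1000).round(1)
def info():
    s,R=pose();print(s["time_s"],s["tcp_pos"].round(4),"xang",np.degrees(np.arctan2(R[1,0],R[0,0])).round(1)%360,"z",R[:,2].round(3),"F",np.round(s["force"],1),"gap",s["finger_gap"],s["finger_force"],"q",np.round(s["joints"],2))
def wproj(p,c):
    T=np.array(c["T"]);q=T[:3,:3].T@(np.array(p)-T[:3,3]);t=np.arctan2(np.hypot(q[0],q[1]),q[2]);h=np.arctan2(q[1],q[0])
    return [c["cx"]+c["fx"]*t*np.cos(h),c["cy"]+c["fy"]*t*np.sin(h)]
E
python3 - <<'E'
from h import *
info()
c=vision.calibration("wrist");im=vision.read_camera("wrist")[:,:,::-1].copy()
g=B0+4*np.pi/6;d=np.array([np.cos(g),np.sin(g)])
for s,z in((.021,.096),(.066,.096),(0,.062)):
    u,v=wproj([*(C+s*d),z],c);cv2.circle(im,(int(u),int(v)),3,(0,0,255),1)
    print(u,v)
cv2.imwrite("pics/w1.png",im);print(totool([*(C+.0435*d),.062]))
E
```

```text
2.1 [0.4874 0.1681 0.2012] xang 210.6 z [-0.001 -0.    -1.   ] F [-1.   0.   0.5] gap 0.6008159541710776 0.0 q [-0.38  0.33 -0.04  2.07  0.02  0.74  1.66]
302.22812756851346 217.7295488702102
301.3946223871386 171.4498899652512
304.15245132532317 225.02458078097834
[ -2.8 -15.2 139.3]
```

View pics/w1.png

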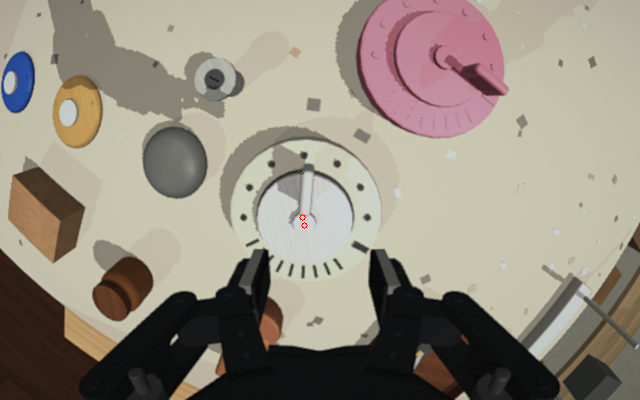

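The wrist view shows the lever between (308,168) and (308,208), next to dot four at (304,155), with the hub at (304,220) and the bar at (359,246). The lever sits about 5 px to the tool's +y side of the prediction, which is well inside the finger opening. I'll descend and straddle it.

send_rows --fingers '[60, 60, 60, 60, 60, 60, 60, 60]' --translation '[[-3, -12, 0], [0, 0, 30], [0, 0, 30], [0, 0, 30], [0, 0, 25], [0, 0, 20], [0, 0, 0], [0, 0, 0]]' --turn '[[0, 0, 0], [0, 0, 0], [0, 0, 0], [0, 0, 0], [0, 0, 0], [0, 0, 0], [0, 0, 0], [0, 0, 0]]'

```text
time_s: 2.82
tcp_pos: [0.4962, 0.1587, 0.0658]
eef_rot: [0.823, -3.03, 0.001]
force: [0.2, -0.4, 0.2]
finger_gap: 0.602
finger_force: 0.0
```

send_rows --fingers '[20, 10, 10, 10, 10, 10, 10, 10]' --translation '[[0, 0, 0], [0, 0, 0], [0, 0, 0], [0, 0, 0], [0, 0, 0], [0, 0, 0], [0, 0, 0], [0, 0, 0]]' --turn '[[0, 0, 0], [0, 0, 0], [0, 0, 0], [0, 0, 0], [0, 0, 0], [0, 0, 0], [0, 0, 0], [0, 0, 0]]' --newtons 20

```text
time_s: 3.48
tcp_pos: [0.4964, 0.1596, 0.0666]
eef_rot: [-0.826, 3.031, 0.0]
force: [0.3, -0.3, 0.6]
finger_gap: 0.098
finger_force: 0.0
```

```bash
python3 - <<'E'
from h import *
info()
im=vision.read_camera("wrist")[:,:,::-1].copy();cv2.imwrite("pics/w2.png",im)
E
```

```text
3.4833 [0.4964 0.1596 0.0666] xang 210.5 z [ 0.  0. -1.] F [ 0.3 -0.3  0.6] gap 0.09786217568324562 0.0 q [-0.37  0.55 -0.03  2.16  0.04  0.43  1.67]
```

View pics/w2.png

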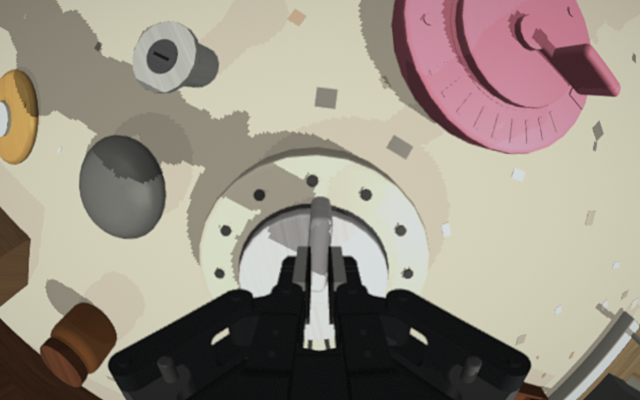

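The lever at (320,230) is between the pads. I'll close fully onto it.

send_rows --fingers '[0, 0, 0, 0]' --translation '[[0, 0, 0], [0, 0, 0], [0, 0, 0], [0, 0, 0]]' --turn '[[0, 0, 0], [0, 0, 0], [0, 0, 0], [0, 0, 0]]' --newtons 20

```text
time_s: 3.87
tcp_pos: [0.4963, 0.1596, 0.0664]
eef_rot: [0.826, -3.031, 0.0]
force: [0.8, -1.2, -0.5]
finger_gap: 0.0
finger_force: 0.0
```

```bash
python3 - <<'E'
from h import *
info()
# rotation step about dial axis by tool turn +a (clockwise): displacement expressed in the tool frame at start of row
s,R=pose();p=(np.append(C,0)-np.append(s["tcp_pos"][:2],0))@R;print("centre in tool mm",p*1000)
for a in(.1,.12,.125):
    r=p[:2];Rz=np.array([[np.cos(a),-np.sin(a)],[np.sin(a),np.cos(a)]]);print(a,((r-Rz@r)*1000).round(2))
E
```

```text
3.8667 [0.4963 0.1596 0.0664] xang 210.5 z [-0. -0. -1.] F [ 0.8 -1.2 -0.5] gap 0.00015260355329242489 0.0 q [-0.37  0.55 -0.03  2.16  0.04  0.43  1.67]
centre in tool mm [-4.28233885e+01 -3.11325102e+00 -5.51055736e-03]
0.1 [-0.52  4.26]
0.12 [-0.68  5.1 ]
0.125 [-0.72  5.31]
```

```bash
python3 - <<'E'
from h import *
a=vision.read_camera("wrist")[150:350,220:420,::-1]
b=vision.read_camera("scene")[170:290,370:490,::-1]
o=np.hstack([cv2.resize(a,(400,400)),cv2.resize(b,(400,400),interpolation=2)]);cv2.imwrite("pics/w3.png",o)
E
```

```text
(no output)
```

View pics/w3.png

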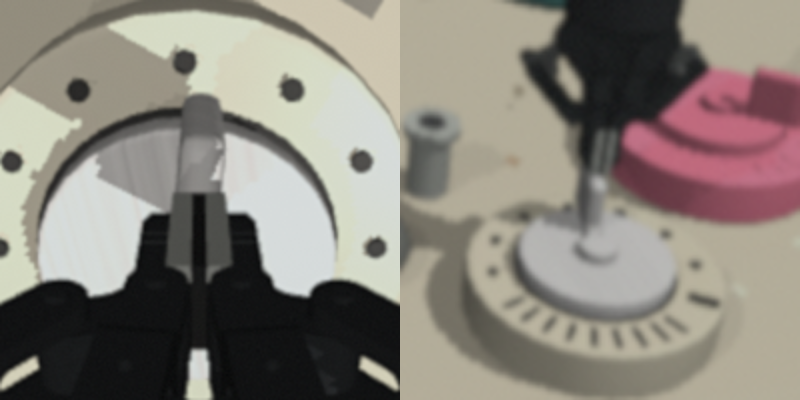

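The composite shows the lever's outer end just ahead of the pads, which look nearly shut behind it. I'll project the known points to work out where the fingers really are.

```bash
python3 - <<'E'
from h import *
s,R=pose();c=vision.calibration("wrist");T=np.array(c["T"]);t=s["tcp_pos"]
print("cam in tool",((T[:3,3]-t)@R).round(3),"axis",(T[:3,2]@R).round(3))
f=lambda p:(np.array(wproj(p,c))-[220,150])*2
print("tcp",f(t),"tcp x+-11,",f(t+R@[.011,0,0]),f(t+R@[-.011,0,0]),"y+-7",f(t+R@[0,.007,-.0]))
g=B0+4*np.pi/6;d=np.array([np.cos(g),np.sin(g)])
for r,z in((.066,.096),(.021,.096),(.066,.054),(.021,.054),(0,.062),(.0727,.04)):print(r,z,f([*(C+r*d),z]))
sc=lambda p:(proj("scene",p)-[370,170])*3.33+[400,0]
print("scene tcp",sc(t),sc(t+[0,0,.05]), "lever", sc([*(C+.066*d),.096]),sc([*(C+.021*d),.096]))
E
```

```text
cam in tool [ 0.078  0.    -0.172] axis [-0.303  0.001  0.953]
tcp [195.73631564 177.91761773] tcp x+-11, [195.66851183 144.22642545] [195.80551006 210.03444444] y+-7 [218.75788758 177.86485317]
0.066 0.096 [181.96573695 141.25825998]
0.021 0.096 [184.19366719 292.66915805]
0.066 0.054 [185.07345407  92.9951229 ]
0.021 0.054 [186.45931247 221.50493089]
0 0.062 [186.80448546 286.22975996]
0.0727 0.04 [185.68312393  61.47342634]
scene tcp [585.6241931  200.43261895] [595.12240103 142.78672163] lever [578.18349338 148.37235521] [594.87766878 184.95239565]
```

send_rows --fingers '[0, 0, 0, 0]' --translation '[[0, 2, 0], [0, 2, 0], [0, 2, 0], [0, 0, 0]]' --turn '[[0, 0, 0], [0, 0, 0], [0, 0, 0], [0, 0, 0]]'

```text
time_s: 4.3
tcp_pos: [0.4929, 0.1654, 0.0665]
eef_rot: [0.828, -3.03, -0.0]
force: [-0.1, 1.2, -0.2]
finger_gap: -0.001
finger_force: 0.0
```

```bash
python3 - <<'E'
from h import *
info();s,R=pose();print((np.array(s["force"])@R).round(2),s["finger_gap"],s["finger_force"])
a=vision.read_camera("wrist")[180:330,245:395,::-1]
cv2.imwrite("pics/w4.png",cv2.resize(a,(600,600),interpolation=2))
E
```

```text
4.3 [0.4929 0.1654 0.0665] xang 210.5 z [-0.  0. -1.] F [-0.1  1.2 -0.2] gap -0.0007491729549013544 0.0 q [-0.39  0.55 -0.03  2.16  0.04  0.43  1.66]
[-0.51  1.1   0.23] -0.0007491729549013544 0.0
```

View pics/w4.png

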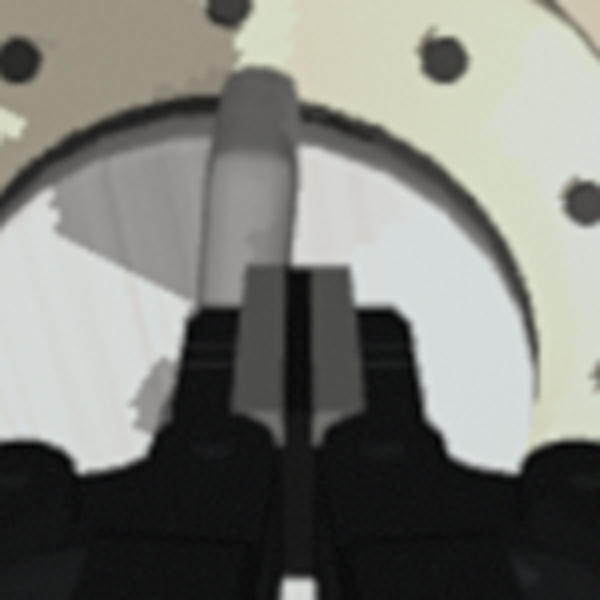

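The shut tips at crop (298,266) overlap the lever's top with no force, so they are passing above it. The physical tips must be higher than the reported TCP, so I'll work out their true height.

```bash
python3 - <<'E'
from h import *
s,R=pose();c=vision.calibration("wrist");t=s["tcp_pos"]
for x in(-.011,0,.011):
    print(x,[(h,np.round(wproj(t+R@[x,0,-h/1000],c),1).tolist()) for h in(0,10,20,30,40,50)])
print([np.round(wproj(t+R@[.011,w,-.035],c),1).tolist() for w in(-.007,.007)])
E
```

```text
-0.011 [(0, [317.9, 255.0]), (10, [317.9, 262.7]), (20, [317.8, 271.1]), (30, [317.8, 280.4]), (40, [317.8, 290.7]), (50, [317.7, 302.2])]
0 [(0, [317.9, 238.9]), (10, [317.8, 246.0]), (20, [317.8, 253.9]), (30, [317.8, 262.6]), (40, [317.7, 272.3]), (50, [317.7, 283.1])]
0.011 [(0, [317.8, 222.1]), (10, [317.8, 228.5]), (20, [317.8, 235.6]), (30, [317.7, 243.5]), (40, [317.7, 252.4]), (50, [317.6, 262.4])]
[[303.4, 247.8], [332.0, 247.7]]
```

The tips sit about 33 mm short of the reported TCP, at roughly z 0.10. I'll re-centre over the lever, open, and go 32 mm lower while watching the force.

send_rows --fingers '[60, 60, 60, 60, 60, 60, 60, 60]' --translation '[[0, -6, -10], [0, 0, 0], [0, 0, 0], [0, 0, 0], [0, 0, 10], [0, 0, 6], [0, 0, 6], [0, 0, 0]]' --turn '[[0, 0, 0], [0, 0, 0], [0, 0, 0], [0, 0, 0], [0, 0, 0], [0, 0, 0], [0, 0, 0], [0, 0, 0]]'

```text
time_s: 5.02
tcp_pos: [0.495, 0.1592, 0.0528]
eef_rot: [0.826, -3.028, 0.001]
force: [0.2, -0.1, 0.3]
finger_gap: 0.601
finger_force: 0.0
```

send_rows --fingers '[60, 60, 60, 60, 60]' --translation '[[0, 0, 5], [0, 0, 5], [0, 0, 5], [0, 0, 5], [0, 0, 0]]' --turn '[[0, 0, 0], [0, 0, 0], [0, 0, 0], [0, 0, 0], [0, 0, 0]]'

```text
time_s: 5.43
tcp_pos: [0.4957, 0.1594, 0.0335]
eef_rot: [0.826, -3.029, 0.0]
force: [-0.7, -0.7, 0.6]
finger_gap: 0.602
finger_force: 0.0
```

send_rows --fingers '[30, 0, 0, 0, 0, 0, 0, 0]' --translation '[[0, 0, 0], [0, 0, 0], [0, 0, 0], [0, 0, 0], [0, 0, 0], [0, 0, 0], [0, 0, 0], [0, 0, 0]]' --turn '[[0, 0, 0], [0, 0, 0], [0, 0, 0], [0, 0, 0], [0, 0, 0], [0, 0, 0], [0, 0, 0], [0, 0, 0]]' --newtons 20

```text
time_s: 6.1
tcp_pos: [0.4984, 0.157, 0.0348]
eef_rot: [-0.819, 3.03, -0.004]
force: [2.9, -4.9, -1.8]
finger_gap: 0.137
finger_force: 19.1
```

The lever is gripped at 11.6 mm, close to its known 12 mm thickness. I'll rotate it clockwise about the dial axis.

send_rows --fingers '[0, 0, 0, 0, 0, 0, 0, 0]' --translation '[[-0.3, 5.2, 0], [-0.3, 5.2, 0], [-0.3, 5.2, 0], [-0.3, 5.2, 0], [-0.3, 5.2, 0], [-0.3, 5.2, 0], [-0.3, 5.2, 0], [-0.3, 5.2, 0]]' --turn '[[0, 0, 0.12], [0, 0, 0.12], [0, 0, 0.12], [0, 0, 0.12], [0, 0, 0.12], [0, 0, 0.12], [0, 0, 0.12], [0, 0, 0.12]]'

```text
time_s: 6.77
tcp_pos: [0.4976, 0.1949, 0.0348]
eef_rot: [0.684, 3.06, -0.004]
force: [6.2, -9.5, -5.5]
finger_gap: 0.134
finger_force: 20.8
```

```bash
cat >> h.py <<'E'
def dial():
    s,R=pose();v=s["tcp_pos"][:2]-C;print("tcp angle from bar",np.degrees(np.arctan2(v[1],v[0])-B0).round(1)%360,"r",np.hypot(*v).round(4),"yaw from bar",np.degrees(np.arctan2(R[1,0],R[0,0])-B0).round(1)%360,"Ftool",(np.array(s["force"])@R).round(1),"M",np.round(s["moment"],2))
E
python3 - <<'E'
from h import *
info();dial()
E
```

```text
6.7667 [0.4976 0.1949 0.0348] xang 154.8 z [ 0.006 -0.004 -1.   ] F [ 6.2 -9.5 -5.5] gap 0.1344111516122432 20.848419964313507 q [-0.63  0.63  0.22  2.16 -0.34  0.39  1.  ]
tcp angle from bar 65.7 r 0.0406 yaw from bar 64.2 Ftool [-9.6 -6.   5.6] M [-1.82 -1.02 -0.28]
```

send_rows --fingers '[0, 0, 0, 0, 0, 0, 0, 0]' --translation '[[-0.5, 5.2, 0], [-0.5, 5.2, 0], [-0.5, 5.2, 0], [-0.5, 5.2, 0], [-0.5, 5.2, 0], [-0.5, 5.2, 0], [-0.5, 5.2, 0], [-0.5, 5.2, 0]]' --turn '[[0, 0, 0.12], [0, 0, 0.12], [0, 0, 0.12], [0, 0, 0.12], [0, 0, 0.12], [0, 0, 0.12], [0, 0, 0.12], [0, 0, 0.12]]'

```text
time_s: 7.43
tcp_pos: [0.5277, 0.2178, 0.0348]
eef_rot: [2.016, 2.402, -0.005]
force: [1.0, -9.3, -1.0]
finger_gap: 0.137
finger_force: 20.8
```

```bash
python3 - <<'E'
from h import *
info();dial()
E
```

```text
7.4333 [0.5277 0.2178 0.0348] xang 100.0 z [ 0.002 -0.006 -1.   ] F [ 1.  -9.3 -1. ] gap 0.13731051513635711 20.82608699798584 q [-0.82  0.7   0.49  2.08 -0.66  0.51  0.34]
tcp angle from bar 9.6 r 0.0398 yaw from bar 9.4 Ftool [-9.3 -0.6  1. ] M [-1.79 -0.23  0.04]
```

send_rows --fingers '[0, 0, 0, 0, 0, 0]' --translation '[[-0.3, 4, 0], [-0.3, 4, 0], [0, 2, 0], [0, 0, 0], [0, 0, 0], [0, 0, 0]]' --turn '[[0, 0, 0.1], [0, 0, 0.1], [0, 0, 0.03], [0, 0, 0], [0, 0, 0], [0, 0, 0]]'

```text
time_s: 7.93
tcp_pos: [0.5352, 0.2185, 0.0348]
eef_rot: [2.268, 2.17, -0.009]
force: [-2.1, -8.1, 4.0]
finger_gap: 0.139
finger_force: 37.8
```

```bash
python3 - <<'E'
from h import *
info();dial()
E
```

```text
7.9333 [0.5352 0.2185 0.0348] xang 87.5 z [-0.002 -0.006 -1.   ] F [-2.1 -8.1  4. ] gap 0.139297907189584 37.77332961559296 q [-0.85  0.73  0.56  2.06 -0.72  0.55  0.18]
tcp angle from bar 358.7 r 0.0399 yaw from bar 356.8 Ftool [-8.2 -1.7 -3.9] M [-1.72  0.44  0.88]
```

send_rows --fingers '[0, 0, 0, 0]' --translation '[[0, 2, 0], [0, 2, 0], [0, 0, 0], [0, 0, 0]]' --turn '[[0, 0, 0.02], [0, 0, 0.02], [0, 0, 0], [0, 0, 0]]'

```text
time_s: 8.27
tcp_pos: [0.5351, 0.2186, 0.0347]
eef_rot: [-2.305, -2.131, 0.018]
force: [-8.5, -8.2, 11.0]
finger_gap: 0.137
finger_force: 61.9
```

```bash
python3 - <<'E'
from h import *
info();dial()
E
```

```text
8.2667 [0.5351 0.2186 0.0347] xang 85.5 z [-0.01  -0.006 -1.   ] F [-8.5 -8.2 11. ] gap 0.13719572785668202 61.92515205591917 q [-0.86  0.73  0.57  2.06 -0.73  0.57  0.15]
tcp angle from bar 358.9 r 0.04 yaw from bar 354.9 Ftool [ -8.9  -7.9 -10.9] M [-1.77  1.54  1.56]
```

The TCP did not move and the moment rose, so the dial is at its stop. Now I'll go back anticlockwise 90°.

send_rows --fingers '[0, 0, 0, 0, 0, 0, 0, 0]' --translation '[[-0.3, -5.2, 0], [-0.3, -5.2, 0], [-0.3, -5.2, 0], [-0.3, -5.2, 0], [-0.3, -5.2, 0], [-0.3, -5.2, 0], [-0.3, -5.2, 0], [-0.3, -5.2, 0]]' --turn '[[0, 0, -0.12], [0, 0, -0.12], [0, 0, -0.12], [0, 0, -0.12], [0, 0, -0.12], [0, 0, -0.12], [0, 0, -0.12], [0, 0, -0.12]]'

```text
time_s: 8.93
tcp_pos: [0.5032, 0.204, 0.0348]
eef_rot: [1.073, 2.952, -0.005]
force: [-0.0, -7.2, 1.6]
finger_gap: 0.136
finger_force: 23.1
```

send_rows --fingers '[0, 0, 0, 0, 0, 0]' --translation '[[-0.3, -5, 0], [-0.3, -5, 0], [-0.3, -5, 0], [-0.3, -5, 0], [0, 0, 0], [0, 0, 0]]' --turn '[[0, 0, -0.12], [0, 0, -0.12], [0, 0, -0.12], [0, 0, -0.12], [0, 0, 0], [0, 0, 0]]'

```text
time_s: 9.43
tcp_pos: [0.4942, 0.1866, 0.0348]
eef_rot: [-0.35, -3.121, 0.005]
force: [-0.9, -8.0, 3.0]
finger_gap: 0.136
finger_force: 23.0
```

```bash
python3 - <<'E'
from h import *
info();dial()
E
```

```text
9.4333 [0.4942 0.1866 0.0348] xang 167.2 z [-0.002 -0.003 -1.   ] F [-0.9 -8.   3. ] gap 0.13627749855778476 22.978795766830444 q [-0.57  0.62  0.17  2.16 -0.26  0.38  1.16]
tcp angle from bar 78.3 r 0.0414 yaw from bar 76.6 Ftool [-0.9 -8.  -3. ] M [-1.44  0.05 -0.22]
```

send_rows --fingers '[0, 0, 0, 0]' --translation '[[-0.3, -4, 0], [-0.3, -4, 0], [0, 0, 0], [0, 0, 0]]' --turn '[[0, 0, -0.1], [0, 0, -0.1], [0, 0, 0], [0, 0, 0]]'

```text
time_s: 9.77
tcp_pos: [0.493, 0.1779, 0.0348]
eef_rot: [-0.034, -3.139, 0.007]
force: [-0.9, -7.8, 4.6]
finger_gap: 0.137
finger_force: 21.7
```

```bash
python3 - <<'E'
from h import *
info();dial()
E
```

```text
9.7667 [0.493  0.1779 0.0348] xang 178.8 z [-0.003 -0.004 -1.   ] F [-0.9 -7.8  4.6] gap 0.13668027467665786 21.719113290309906 q [-0.52  0.61  0.12  2.17 -0.18  0.37  1.3 ]
tcp angle from bar 90.30000000000001 r 0.0418 yaw from bar 88.1 Ftool [ 0.8 -7.9 -4.6] M [-1.63  0.06 -0.02]
```

send_rows --fingers '[60, 60, 60, 60, 60, 60, 60, 60]' --translation '[[0, 0, 0], [0, 0, 0], [0, 0, 0], [0, 0, 0], [0, 0, 0], [0, 0, -25], [0, 0, -35], [0, 0, -35]]' --turn '[[0, 0, 0], [0, 0, 0], [0, 0, 0], [0, 0, 0], [0, 0, 0], [0, 0, 0], [0, 0, 0], [0, 0, 0]]'

```text
time_s: 10.43
tcp_pos: [0.4931, 0.1825, 0.1297]
eef_rot: [-0.027, -3.139, 0.002]
force: [0.0, 0.0, -0.1]
finger_gap: 0.599
finger_force: 0.0
```

send_rows --fingers '[60, 30, 0, 0, 0]' --translation '[[0, 0, -35], [0, 0, -35], [0, 0, 0], [0, 0, 0], [0, 0, 0]]' --turn '[[0, 0, 0], [0, 0, 0], [0, 0, 0], [0, 0, 0], [0, 0, 0]]'

```text
time_s: 10.85
tcp_pos: [0.4934, 0.1826, 0.1992]
eef_rot: [-0.027, -3.141, -0.0]
force: [-0.1, 0.1, -0.2]
finger_gap: 0.034
finger_force: 0.0
```

```bash
python3 - <<'E'
from h import *
info()
print("push in tool",totool([.582,-.193,.2]), totool([.588,-.187,.2]))
im=vision.read_camera("wrist")[:,:,::-1]
cv2.imwrite("pics/w5.png",im)
c=vision.calibration("wrist");print("pred button",wproj([.582,-.193,.027],c),"dot3",wproj([*(C+[-.0727,0]),.04],c))
E
```

```text
10.85 [0.4934 0.1826 0.1992] xang 179.0 z [-0.001  0.    -1.   ] F [-0.1  0.1 -0.2] gap 0.034363362168064855 0.0 q [-0.61  0.35  0.21  2.06 -0.11  0.74  1.23]
push in tool [ -95.  -374.    -0.9] [-100.9 -367.9   -0.9]
pred button [np.float64(79.04098646527171), np.float64(242.92422259451013)] dot3 [np.float64(314.4405777702494), np.float64(152.15806251280716)]
```

View pics/w5.png

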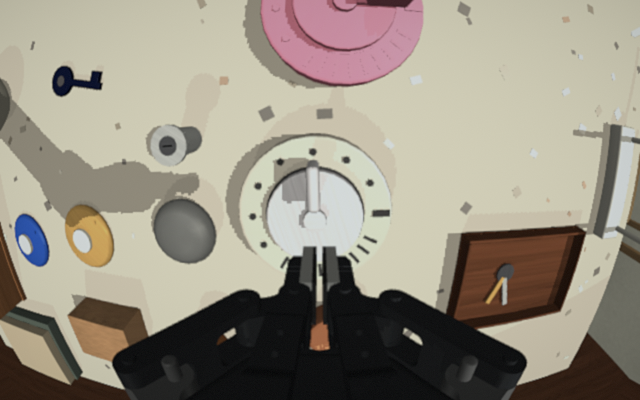

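The lever points at the third dot (313,152), and the bar is at (380,213). The button shows at (81,241), 2–3 px from the prediction. Next I'll move over the bell with the fingers shut.

send_rows --fingers '[0, 0, 0, 0, 0, 0, 0, 0]' --translation '[[-9.6, -37.3, 0], [-9.6, -37.3, 0], [-9.6, -37.3, 0], [-9.6, -37.3, 0], [-9.6, -37.3, 0], [-9.6, -37.3, 0], [-9.6, -37.3, 0], [-9.6, -37.3, 0]]' --turn '[[0, 0, 0], [0, 0, 0], [0, 0, 0], [0, 0, 0], [0, 0, 0], [0, 0, 0], [0, 0, 0], [0, 0, 0]]'

```text
time_s: 11.57
tcp_pos: [0.5643, -0.1188, 0.1972]
eef_rot: [-0.028, -3.137, -0.001]
force: [1.4, 0.3, -0.5]
finger_gap: 0.0
finger_force: 0.0
```

send_rows --fingers '[0, 0, 0, 0, 0]' --translation '[[-9.6, -37.3, 0], [-9.6, -37.3, 0], [0, 0, 0], [0, 0, 0], [0, 0, 0]]' --turn '[[0, 0, 0], [0, 0, 0], [0, 0, 0], [0, 0, 0], [0, 0, 0]]'

```text
time_s: 11.98
tcp_pos: [0.5822, -0.1915, 0.1974]
eef_rot: [-0.029, -3.138, -0.002]
force: [-0.1, 0.5, 0.1]
finger_gap: -0.002
finger_force: 0.0
```

```bash
python3 - <<'E'
from h import *
info()
c=vision.calibration("wrist");im=vision.read_camera("wrist")[:,:,::-1].copy()
hsv=cv2.cvtColor(im,cv2.COLOR_BGR2HSV)
pu,pv=wproj([.582,-.193,.012],c);print("pred plate",pu,pv)
m=cv2.inRange(hsv,(14,120,100),(30,255,255))
k=np.zeros_like(m);cv2.circle(k,(int(pu),int(pv)),55,255,-1);m&=k
n=max(cv2.findContours(m,0,2)[0],key=cv2.contourArea);e=cv2.fitEllipse(cv2.convexHull(n));print(e)
T=np.array(c["T"])
def wray(u,v,z):
    x=np.array([u-c["cx"],v-c["cy"]]);r=np.hypot(*x);t=r/c["fx"];d=T[:3,:3]@np.append(x/r*np.sin(t),np.cos(t));return T[:3,3]+d*(z-T[2,3])/d[2]
p=wray(*e[0],.017);print("plate",p,totool([*p[:2],.1]))
cv2.circle(im,tuple(int(i) for i in e[0]),3,(0,0,255),1);cv2.imwrite("pics/w6.png",im)
E
```

```text
11.9833 [ 0.5822 -0.1915  0.1974] xang 179.0 z [-0.004  0.002 -1.   ] F [-0.1  0.5  0.1] gap -0.0018715747378827438 0.0 q [ 0.06  0.47  0.26  1.88 -0.16  0.82  1.95]
pred plate 316.73720284644696 174.8443107591002
((316.6382141113281, 172.39613342285156), (86.3729019165039, 88.43153381347656), 94.09294891357422)
plate [ 0.57801128 -0.19301358  0.017     ] [ 4.1 -2.9 97.8]
```

View pics/w6.png

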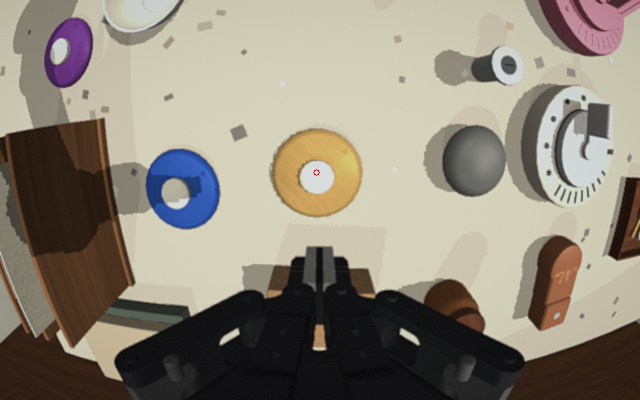

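The brass plate is centred at (317,172), with its button just under that mark. I'll nudge across and descend.

send_rows --fingers '[0, 0, 0, 0, 0, 0, 0, 0]' --translation '[[2, -2, 30], [0, 0, 35], [0, 0, 35], [0, 0, 35], [0, 0, 25], [0, 0, 17], [0, 0, 0], [0, 0, 0]]' --turn '[[0, 0, 0], [0, 0, 0], [0, 0, 0], [0, 0, 0], [0, 0, 0], [0, 0, 0], [0, 0, 0], [0, 0, 0]]'

```text
time_s: 12.7
tcp_pos: [0.5806, -0.1919, 0.0215]
eef_rot: [-0.024, -3.139, -0.003]
force: [0.0, -1.0, 0.8]
finger_gap: 0.0
finger_force: 0.0
```

send_rows --fingers '[0, 0, 0, 0, 0, 0, 0]' --translation '[[0, 0, 5], [0, 0, 5], [0, 0, 4], [0, 0, 4], [0, 0, 4], [0, 0, 0], [0, 0, 0]]' --turn '[[0, 0, 0], [0, 0, 0], [0, 0, 0], [0, 0, 0], [0, 0, 0], [0, 0, 0], [0, 0, 0]]'

```text
time_s: 13.28
tcp_pos: [0.5813, -0.1943, 0.0004]
eef_rot: [-0.028, -3.141, -0.0]
force: [-0.5, 0.2, -0.2]
finger_gap: -0.0
finger_force: 0.0
```

send_rows --fingers '[0, 0, 0, 0, 0, 0]' --translation '[[0, 0, 3], [0, 0, 3], [0, 0, 2], [0, 0, 2], [0, 0, 0], [0, 0, 0]]' --turn '[[0, 0, 0], [0, 0, 0], [0, 0, 0], [0, 0, 0], [0, 0, 0], [0, 0, 0]]'

```text
time_s: 13.78
tcp_pos: [0.5819, -0.1945, -0.0089]
eef_rot: [0.028, 3.141, -0.0]
force: [-0.2, 1.1, 5.2]
finger_gap: -0.001
finger_force: 2.9
```

send_rows --fingers '[0, 0, 0, 0, 0]' --translation '[[0, 0, 2], [0, 0, 2], [0, 0, 0], [0, 0, 0], [0, 0, 0]]' --turn '[[0, 0, 0], [0, 0, 0], [0, 0, 0], [0, 0, 0], [0, 0, 0]]'

```text
time_s: 14.2
tcp_pos: [0.5821, -0.1945, -0.0095]
eef_rot: [0.029, 3.14, 0.001]
force: [-5.1, 2.4, 30.3]
finger_gap: 0.004
finger_force: 15.1
```

send_rows --fingers '[0, 0, 0, 0, 0]' --translation '[[0, 0, 2], [0, 0, 2], [0, 0, 0], [0, 0, 0], [0, 0, 0]]' --turn '[[0, 0, 0], [0, 0, 0], [0, 0, 0], [0, 0, 0], [0, 0, 0]]'

```text
time_s: 14.62
tcp_pos: [0.5821, -0.1945, -0.01]
eef_rot: [0.03, 3.14, 0.003]
force: [-12.0, 5.4, 55.2]
finger_gap: 0.002
finger_force: 27.8
```

The button is hard home: 55 N with no further travel. I'll withdraw and check from above.

send_rows --fingers '[0, 0, 0, 0, 0, 0, 0, 0]' --translation '[[0, 0, -10], [0, 0, -25], [0, 0, -35], [0, 0, -35], [0, 0, -35], [0, 0, -35], [0, 0, -20], [0, 0, 0]]' --turn '[[0, 0, 0], [0, 0, 0], [0, 0, 0], [0, 0, 0], [0, 0, 0], [0, 0, 0], [0, 0, 0], [0, 0, 0]]'

```text
time_s: 15.28
tcp_pos: [0.5847, -0.1955, 0.1826]
eef_rot: [0.028, 3.132, -0.004]
force: [0.5, -0.9, 0.7]
finger_gap: -0.001
finger_force: 0.0
```

send_rows --fingers '[0, 0, 0, 0]' --translation '[[0, 0, 0], [0, 0, 0], [0, 0, 0], [0, 0, 0]]' --turn '[[0, 0, 0], [0, 0, 0], [0, 0, 0], [0, 0, 0]]'

```text
time_s: 15.62
tcp_pos: [0.5802, -0.1938, 0.1757]
eef_rot: [-0.028, -3.138, -0.001]
force: [0.6, 0.1, -0.7]
finger_gap: -0.001
finger_force: 0.0
```

```bash
python3 - <<'E'
from h import *
info()
a=vision.read_camera("scene")[150:350,225:490,::-1]
cv2.imwrite("pics/s7.png",cv2.resize(a,None,fx=3,fy=3,interpolation=2))
E
```

```text
15.6167 [ 0.5802 -0.1938  0.1757] xang 179.0 z [-0.003  0.001 -1.   ] F [ 0.6  0.1 -0.7] gap -0.0008348188415620987 0.0 q [ 0.06  0.49  0.26  1.9  -0.17  0.77  1.97]
```

View pics/s7.png

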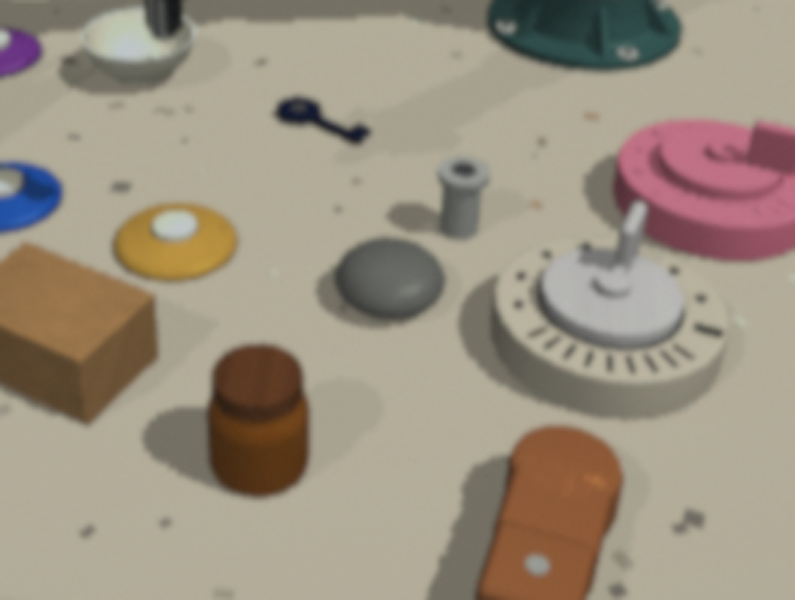

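The scene view shows the lever at (635,230) on the third dot and the bell button raised at (175,225). The bystanders in view look unmoved, and the gripper is clear of everything.

```bash
python3 -c "
from plant import arm
print(arm.hand_in())"
```

```text
the job is handed in; nothing more can be done
None
```

I turned the dial to its clockwise stop and back three clicks, pressed the brass bell button fully home and let it spring back, then handed the job in at about 16 s (no verdict was returned). The last image shows the lever at the third dot, the button raised and no visible shift of the things in view.

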